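Hang the step gauge on its hook in the gauge cabinet

TASK

Put the step gauge away in the gauge cabinet: lower it through the cabinet's empty right-hand hatch without bumping the cabinet, feel for the height at which its eye goes over the hook inside, push it back against the spring plunger and slide it gently down until the plunger clicks into the gauge's slot and the gauge hangs fully home. Then let go, and leave the other things on the table where they are.

Things in the scene. Friction and masses are not known exactly. Their poses are not given: they have to be found in the camera images.
- gauge_head (a point): centre of the pale timber head of the loose step gauge, a steel plate standing upright on its foot, 178 mm tall, 0.28 kg. Head 16 (x) x 32 (y) x 36 (z) mm, gripped from above; its centre is 160 mm above the foot's underside. Foot 30 (x) x 56 (y) x 8 mm. Plate 6 mm thick along x, 26 to 56 mm wide along y, stepped edges. z up; the same after a half turn about z
- gauge_eye (a point): middle of the top edge of the gauge's eye (hanging hole), in mid thickness of the plate, 90 mm straight below the head's centre. The eye goes through the plate along x, is 18 mm wide (y) and reaches 22 mm down from this edge; axes as the head's
- gauge_slot (a point): centre of the gauge's detent slot, which goes through the plate along x, 22 mm wide (y) and 13 mm high, 22 mm above the eye's top edge and 68 mm below the head's centre; the plate is solid between slot and eye
- cabinet: grey sheet-steel gauge cabinet, 156 (x) x 236 (y) x 148 (z) mm, fast on the table. Origin: centre of its underside; front (two shut doors) to its -x, z up. Its lid hangs behind it, to x = +0.094. Two hatches in the top; in the left one (y = +0.055) another gauge already hangs, its head up to 60 mm above the top. The cabinet may not be bumped (over 2 N)
- hatch (a point): centre of the empty right-hand hatch, level with the cabinet's top (148 mm above the table); axes as the cabinet's. The opening is 117 mm along x and 86 mm along y; inside floor 140 mm below. The hook is inside, in mid width (y = 0), on a strip on the back wall, whose inner face is 66.5 mm behind (+x)
- hook_rail: strip inside on the back wall, carrying the hook block (hook and plunger, both at y = 0). Origin on the wall's inner face, 100 mm above the table, axes as the cabinet's. HOOK HEIGHT IS NOT MEASURED: the block is clamped at z = h, anywhere from -14 to +14 mm, so feel for it; it does not slip. Block front at x = -0.030. Hook and plunger may not be loaded over 20 N
- hook_nominal (a point): where the upturned end of the hook would stand if h were 0 (the true hook is h higher): on its axis, level with the seat (top of the hook's arm). 6 mm round wire; the arm runs from the block 35 mm level along -x to here, seat at z = h, and turns up, rounded top 9 mm above the seat. The plate passes over it only with the eye's top edge 9 to 16 mm above the seat, else it butts
- plunger_nominal (a point): where the nose of the spring plunger at rest would be if h were 0 (true one is h higher): 22 mm above the seat and 7 mm behind (+x of) the hook end's axis. 10 mm pin with ball nose, along x. Going over the hook, the solid plate pushes it back; hung home (eye's top edge on the seat) it has snapped into the detent slot. Let go part-way down, the gauge may jam or be kicked off
- plunger (a joint): how far the spring plunger is pressed back (+x), m: 0 at rest, stop at 0.016; takes about 4 N to start and 8 N at the stop. With the plate just behind the hook's upturned end it reads 0.002 or more; when the nose has clicked into the detent slot it is back near 0
- ink_pot: bystander: small ink pot with blue cap, 58 mm wide, 64 mm tall; origin under its centre
- tape_roll: bystander: roll of masking tape, 92 mm wide, 24 mm tall; origin under its centre
- spatula: bystander: ink spatula with timber handle, 205 x 38 x 20 mm, lying along its x; origin under its centre
- register_block: bystander: timber block 42 x 75 x 30 mm; origin under its centre
- marker: bystander: marker pen 141 x 18 x 20 mm lying along its x; origin under its centre
Not all that is in view belongs to the job. What is shaped like the part that bears gauge_head but pink or yellow is not meant.

How it is judged:
By the outcome, as a careful person would: the job done as asked, in the order asked, and still so for the second after the job is handed in, with the robot touching nothing.
It also fails if it takes over 58 s, if anything falls off the work surface, if the arm or the gripper's body presses on something with over 40 N, if the wrist force passes 120 N, or if a joint passes its speed limit or range.

ROBOT

A 6-joint arm with a two-finger parallel gripper is mounted at the origin on the work surface; the furniture and walls round the work are solid. World frame = base frame: x ahead of the robot, y to its left, z up, the work surface at z = 0. Lengths are in m, angles in degrees, forces in N, time in s.
With the tool pointing down it reaches from about 0.2 to 0.875 m from the base axis. Payload 3.4 kg.
Tool frame: the origin (TCP) lies between the finger pads; the fingertips stand 19 mm ahead of it and the grasp point (between the pads) is the TCP; x points along the fingers, y is the direction in which the jaws open and shut, and the axes are right-handed (so a half turn about x gives the same grasp; the last joint's range is limited). The gripper opens to 94 mm and grips with 3 to 60 N. Pads are 16 mm wide; open, the fingers measure 119 mm over their backs; the gripper's body (75 mm by 177 mm) begins 78 mm behind the grasp point.
Start: joints at [-81.532, 15.808, 86.224, -0, 77.962, -6.933], TCP at [0.153, -0.554, 0.224] pointing down, gripper open.
Joint ranges: [-165.64, 165.64], [-43.16, 119.46], [12.63, 154.43], [-67.54, 247.53], [6.08, 155.33], [-154.97, 154.97]. Speed limits (degrees/s): [147.25, 147.25, 180, 180, 180, 180].

INTERFACE

Orientations are given as a 3x3 rotation matrix whose columns are the frame's x, y, z axes.
In Python, from bench import sensors, cams, robot gives the robot as it stands.
- The arm moves only by the tool move_arm, never from a script. Its argument "rows" is a list of rows, each a list of 3 entries, a list of its own where there are three numbers: the shift along the tool's x, y, z in mm, then the turn, a rotation vector about the tool's x, y, z in degrees, then the gripper's target within -1 to 1 (shut at 1, half-way at 0, fully open at -1). In form: [[[x, y, z], [rx, ry, rz], gripper], ...]. A call has 1 to 12 rows; each row shifts and turns the commanded pose from where the row before left it, along the tool's axes as they then stand; what a row does not reach is not made up. A row lasts 1/8 s, in which the tool goes at most 62.5 mm and 10.7 degrees, less where a joint would pass 70% of its speed; a pose out of reach is approached as far as the arm can. A call with a gripper value outside its range is refused whole. The fingers move at their own pace and stop on an object; "force" is the grip in N (left out, the last holds). Time passes only in rows, so rows that do not move let the fingers close. It gives the time, the measured TCP pose, the force and the opening at its end, in the units of the state.
- sensors.observe(): the state, without advancing time (a new reading comes with each control period).
- cams.read_camera(name): name is "side" or "top"; returns a dict with "color" (400x640x3 uint8, red, green, blue), "mtx" (3x3 intrinsics, pixels), "pose" (4x4, takes a point from camera to world coordinates). Camera axes: x right, y up, looking along -z (the intrinsics and any distortion apply to the point x, -y, -z); pixel columns grow to the right and rows downward; lengths in m; the calibration is good to about 2 mm. A picture is of the moment at which its call begins. There is no depth.
- robot.sign_off(): hands the job in, once; it reports no verdict.
The state is a dict: "time_s": time; "qpos": joint angles; "joint_vel": joint speeds; "effort": joint torques, N m; "ee_pos": TCP position; "eef_rot": TCP orientation; "wrist_force": force on the tool from outside, world axes, zero at the start; "torque": the same for the moment, N m; "gripper_width": opening from 0.0 (shut) to 1.0 (fully open).
Only numpy, scipy, OpenCV 4.12 (cv2) and the standard library are available. Lean on these libraries where they do the work, as an engineer would, in place of code of your own. Each camera call takes 0.05 s, during which the arm holds its last target. There are 200 camera calls.

## Working session

There is one attempt and no reset: what is moved stays moved. The work goes in short steps, Python scripts to look and compute and a tool call to move; the robot and the scene stay as the last step left them, time stands still between calls to the robot, and variables do not carry over. Pictures are saved under pics/ and viewed, about 8 in all and at most 12, crops included, and the job is handed in when it is done.

Besides the shell and the picture viewer there is one more tool, called after "Call:" as name(argument=value, ...), one argument or row to a line, values as JSON. move_arm: Moves the arm, as the interface text tells. Its arguments: {"type":"object","properties":{"rows":{"type":"array","items":{"type":"array"}},"force":{"type":"number"}},"required":["rows"]}

```bash
ls; mkdir -p pics
python3 - <<'E'
from bench import sensors,cams,robot
import cv2,numpy as np
np.set_printoptions(precision=4,suppress=True)
for n in("top","side"):
    c=cams.read_camera(n); cv2.imwrite(f"pics/{n}0.png",c["color"][:,:,::-1]); print(n,c["mtx"],c["pose"],[k for k in c])
print(sensors.observe())
E
```

```text
pics
top [[371.2823   0.     319.8681]
 [  0.     371.2823 202.2617]
 [  0.       0.       1.    ]] [[-0.0055  0.999  -0.0437  0.4464]
 [-0.9998 -0.0046  0.0206 -0.0431]
 [ 0.0204  0.0438  0.9988  0.9527]
 [ 0.      0.      0.      1.    ]] ['color', 'mtx', 'pose']
side [[433.5879   0.     320.9033]
 [  0.     433.5879 197.1514]
 [  0.       0.       1.    ]] [[-0.8624  0.2179 -0.4569 -0.0004]
 [-0.5058 -0.4083  0.7599  0.7361]
 [-0.021   0.8864  0.4624  0.6142]
 [ 0.      0.      0.      1.    ]] ['color', 'mtx', 'pose']
{'time_s': 0.1, 'qpos': array([-81.531 ,  15.8417,  86.2863,   0.0004,  77.9603,  -6.9313]), 'joint_vel': array([ 0.0222, -0.0763, -0.1694, -0.1245, -0.0723, -0.0034]), 'effort': array([  0.0016, -40.5455, -23.7781,   0.0703,   0.0298,  -0.0001]), 'ee_pos': array([ 0.1526, -0.5539,  0.2237]), 'eef_rot': array([[-0.0002,  0.2656, -0.9641],
       [ 0.0015, -0.9641, -0.2656],
       [-1.    , -0.0015, -0.0002]]), 'wrist_force': array([-0.8859, -1.3905,  1.5478]), 'torque': array([0.0103, 0.0639, 0.0241]), 'gripper_width': 0.9973589255231088}
```

View pics/top0.png

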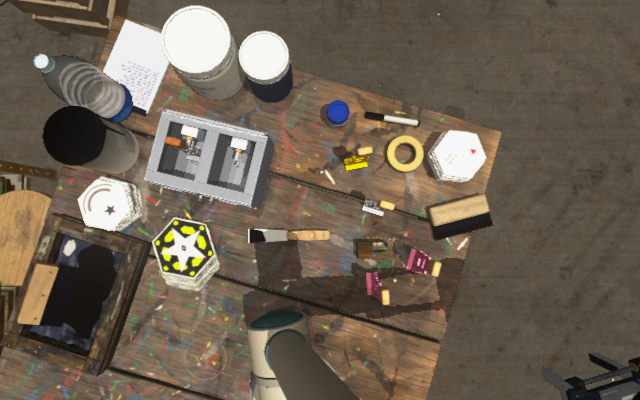

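View pics/side0.png

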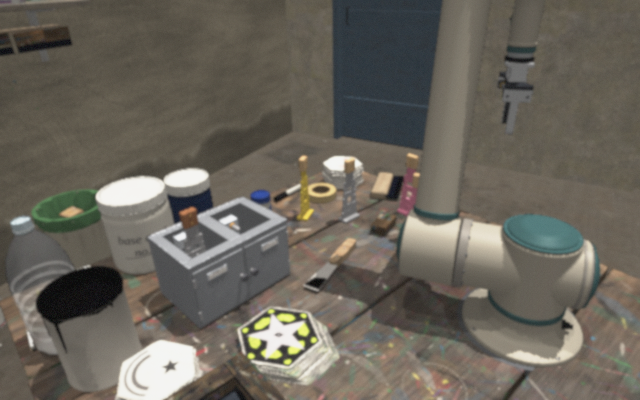

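Run:
```python
import cv2,numpy as np
t=cv2.imread("pics/top0.png");s=cv2.imread("pics/side0.png")
a=cv2.resize(t[100:215,140:285],None,fx=5,fy=5,interpolation=cv2.INTER_CUBIC)
cv2.imwrite("pics/c1.png",a)
b=cv2.resize(t[180:230,340:410],(400,286),interpolation=cv2.INTER_CUBIC)
c=cv2.resize(s[140:240,280:380],(400,400),interpolation=cv2.INTER_CUBIC)
o=np.zeros((400,800,3),np.uint8);o[:286,:400]=b;o[:,400:]=c
cv2.imwrite("pics/c2.png",o)
```

```text
(no output)
```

View pics/c1.png

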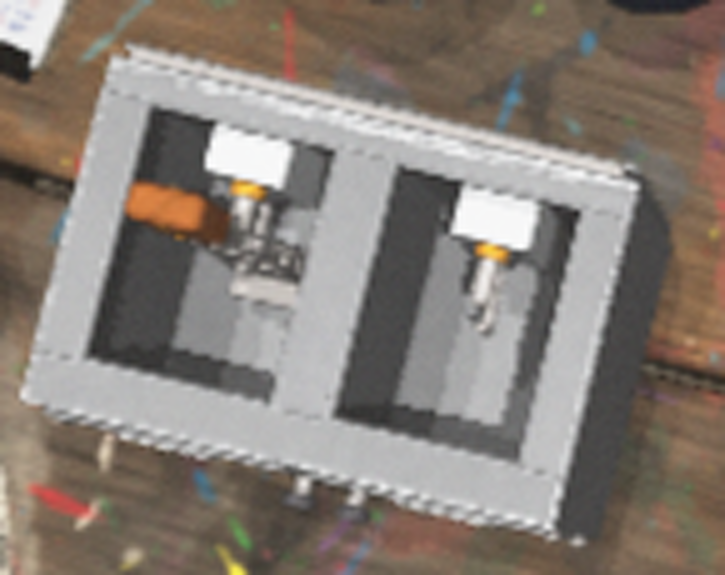

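View pics/c2.png

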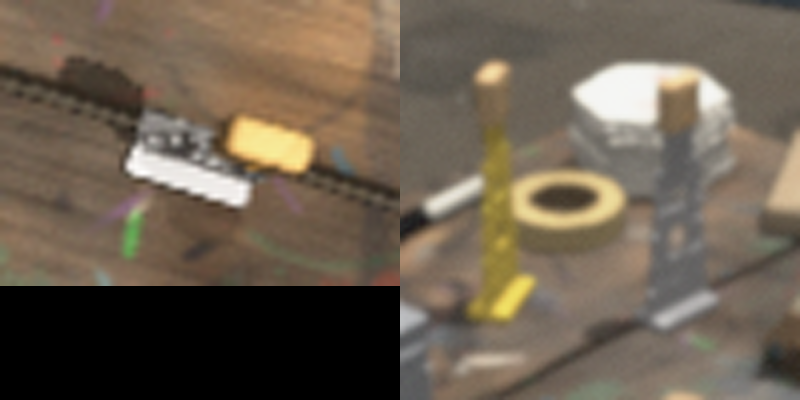

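```bash
cat > h.py <<'E'
import cv2,numpy as np
np.set_printoptions(precision=4,suppress=True)
from bench import sensors,cams,robot
def ray(c,uv):
    d=np.linalg.inv(c["mtx"])@np.array([uv[0],uv[1],1.]); d=c["pose"][:3,:3]@(d*[1,-1,-1]); return c["pose"][:3,3],d/np.linalg.norm(d)
def onz(c,uv,z):
    o,d=ray(c,uv); return o+d*(z-o[2])/d[2]
def tri(c1,u1,c2,u2):
    o1,d1=ray(c1,u1);o2,d2=ray(c2,u2)
    A=np.c_[d1,-d2];t=np.linalg.lstsq(A,o2-o1,rcond=None)[0];p,q=o1+d1*t[0],o2+d2*t[1]
    return (p+q)/2,np.linalg.norm(p-q)
def proj(c,P):
    p=np.linalg.inv(c["pose"])@np.r_[P,1]; p=c["mtx"]@(p[:3]*[1,-1,-1]); return p[:2]/p[2]
def blob(c,box,lo,hi):
    x0,y0,x1,y1=box; im=c["color"][y0:y1,x0:x1]; im=cv2.resize(im,None,fx=4,fy=4,interpolation=cv2.INTER_CUBIC)
    m=cv2.inRange(cv2.cvtColor(im,cv2.COLOR_RGB2HSV),lo,hi)
    cs=max(cv2.findContours(m,0,2)[0],key=cv2.contourArea)
    return [(np.array(p,float)+.5)/4-.5+[x0,y0] for p in cs[:,0]],cs
E
python3 - <<'E'
from h import *
t=cams.read_camera("top");s=cams.read_camera("side")
H=np.array([[398,167],[580,208],[520,460],[335,412]]);L=np.array([[150,107],[335,152],[275,400],[88,355]]);O=np.array([[112,60],[638,187],[555,533],[22,398]])
f=lambda A:np.array([onz(t,(a+.5)/5-.5+[140,100],.148) for a in A])
for A in(H,L,O):
    p=f(A);print(p[:,:2],"c",p.mean(0)[:2]); e=[p[1]-p[0],p[2]-p[1],p[2]-p[3],p[3]-p[0]]
    print([np.linalg.norm(v) for v in e],[np.degrees(np.arctan2(v[1],v[0])) for v in e])
for c,box,z in((t,(375,195,400,215),.178),(s,(340,150,358,176),0)):
    pts,cs=blob(c,box,(8,70,150),(25,255,255)); r=cv2.minAreaRect(cs); print(np.array(r[0])/4-.375+box[:2],np.array(r[1])/4,r[2],cv2.contourArea(cs)/16)
    if z:
        w=np.array([onz(c,p,z)[:2] for p in pts]); r=cv2.minAreaRect((w*1000).astype(np.float32)); print("head",r)
    else: print(np.min(pts,0),np.max(pts,0))
# foot
pts,cs=blob(t,(355,195,390,222),(0,0,215),(180,40,255)); w=np.array([onz(t,p,.008)[:2] for p in pts]);print("foot",cv2.minAreaRect((w*1000).astype(np.float32)))
E
```

```text
[[0.6335 0.1585]
 [0.6154 0.0796]
 [0.5055 0.1052]
 [0.5266 0.1849]] c [0.5703 0.1321]
[np.float64(0.08101388985312516), np.float64(0.1128641368247935), np.float64(0.08248500308465087), np.float64(0.11009286118068048)] [np.float64(-102.89657776380425), np.float64(166.86624054560895), np.float64(-104.83254402579779), np.float64(166.11911185819915)]
[[0.6599 0.2659]
 [0.6401 0.1858]
 [0.5319 0.2108]
 [0.5517 0.2911]] c [0.5959 0.2384]
[np.float64(0.08247640889744137), np.float64(0.11102455019914716), np.float64(0.08277466517781978), np.float64(0.11111647193506918)] [np.float64(-103.88221164221468), np.float64(167.02564995536468), np.float64(-103.81558523103413), np.float64(166.8711195119512)]
[[0.6806 0.2825]
 [0.6246 0.0544]
 [0.4738 0.09  ]
 [0.5332 0.3191]] c [0.5781 0.1865]
[np.float64(0.2349259168691803), np.float64(0.15495114911592395), np.float64(0.23660813856079232), np.float64(0.1518733706274348)] [np.float64(-103.77288923593277), np.float64(166.69509778478556), np.float64(-104.51708256793381), np.float64(166.07747036368306)]
[387.2041 202.6112] [23.8978 12.3799] 16.69924545288086 159.03125
head ((478.9766540527344, -200.3736572265625), (50.14854049682617, 26.05007553100586), 73.04988098144531)
[349.3382 160.8529] [3.3349 9.0345] 75.96376037597656 23.0625
[344.875 158.625] [353.625 162.625]
foot ((465.73834228515625, -196.48428344726562), (54.12397384643555, 11.1212797164917), 71.29436492919922)
```

Run:
```python
from h import *
t=cams.read_camera("top");s=cams.read_camera("side")
im=cv2.cvtColor(t["color"],cv2.COLOR_RGB2HSV)
print(im[198:212,378:398,1]);print(im[198:212,378:398,2])
for v in(190,210,225):
    pts,cs=blob(t,(375,195,402,215),(8,70,v),(28,255,255)); w=np.array([onz(t,p,.178)[:2] for p in pts]);print(v,cv2.minAreaRect((w*1000).astype(np.float32)),np.mean(pts,0))
for v in(170,190,210):
    pts,cs=blob(t,(355,195,390,222),(0,0,v),(180,60,255)); w=np.array([onz(t,p,.008)[:2] for p in pts]);r=cv2.minAreaRect((w*1000).astype(np.float32));print("foot",v,r,cv2.boxPoints(r))
print("hooktip",[onz(t,(236.5,164.7),.109+h)for h in(-.014,0,.014)])
print(np.array([proj(s,onz(t,(387,205),.178)),]))
o=s["color"][195:260,205:270,::-1]; cv2.imwrite("pics/c3.png",cv2.resize(o,(585,585),interpolation=cv2.INTER_CUBIC))
```

```text
[[106 109 113 116 119 118 121 120 122 117 119 117 121 117 113 118 116 119
  112 109]
 [104 110 115 124 125 117 118 124 124 119 123 117 121 126 126 120 116 115
  119 103]
 [106 112 126 133 138 133 131 129 122 122 127 124 121 123 123 120 121 116
  113 101]
 [110 122 139 136 122 124 128 134 135 137 140 134 126 125 120 120 116 107
  102 105]
 [121 136 144 130 116 112 113 118 119 120 126 138 131 130 124 109 102 107
  111 114]
 [123 134 134 123 116 111 108 105 100 106 113 119 114 121 132 127 120 116
  114 114]
 [132 136 136 119 109 105 100 101 102 101 103 101 104 109 121 123 127 120
  114 113]
 [132 141 134 116 108 106 100 104 101  96 100  97 103 112 114 118 131 115
  115 106]
 [125 136 134 131 124 112 107 104  99  97  96 100 108 109 110 114 128 112
  106  90]
 [ 56 102 123 142 138 134 134 123 111 102 104 109 112 107 105 114 126 112
  107  96]
 [ 14  29  63 111 127 143 155 146 139 135 135 123 113 108 113 130 131 108
  110 105]
 [ 20  19  25  31  79 133 139 153 147 143 135 142 132 126 129 134 111  94
  103  92]
 [ 15  17  18  25  22  17  20  40  76 101 101 112 125 131 130  99  71  87
   86 
[... 1698 characters left out ...]
9794922), (56.50770950317383, 14.120603561401367), 70.33010864257812) [[ 449.5466 -221.1596]
 [ 462.8432 -225.9126]
 [ 481.8637 -172.7023]
 [ 468.5671 -167.9493]]
foot 190 ((465.642822265625, -196.78863525390625), (55.49219512939453, 13.126373291015625), 70.32991027832031) [[ 450.1232 -220.7065]
 [ 462.4836 -225.1248]
 [ 481.1625 -172.8708]
 [ 468.8021 -168.4524]]
foot 210 ((465.7799377441406, -196.6150665283203), (54.31270980834961, 11.717072486877441), 70.75798797607422) [[ 451.2991 -220.3236]
 [ 462.3616 -224.1851]
 [ 480.2608 -172.9065]
 [ 469.1983 -169.0451]]
hooktip [array([0.5718, 0.1315, 0.095 ]), array([0.5698, 0.1287, 0.109 ]), array([0.5677, 0.1258, 0.123 ])]
[[349.0764 159.2097]]
```

View pics/c3.png

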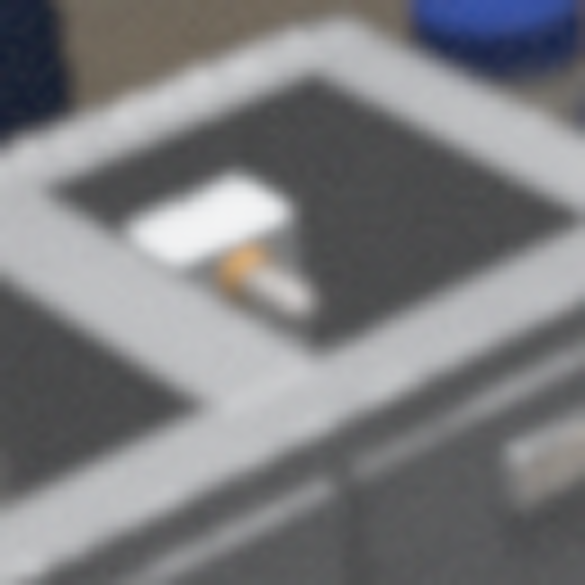

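Run:
```python
from h import *
t=cams.read_camera("top");s=cams.read_camera("side")
a=np.radians(-13.5);X=np.array([np.cos(a),np.sin(a),0]);Y=np.array([-X[1],X[0],0]);C=np.array([.5703,.132,0])
for dy in(-.002,0,.002):
  for n,p in(("tip",(312,303)),("collar",(240,268))):
    o,d=ray(s,(np.array(p)+.5)/9-.5+[205,195]); k=((C-o)@Y+dy)/(d@Y); P=o+d*k; print(dy,n,(P-C)@X,P[2])
f=lambda p:(np.array(p)+.5)/5-.5+[140,100]
g=lambda p:(np.array(p)+.5)/9-.5+[205,195]
for T,S in(((465,188),(235,172)),((540,208),(295,208)),((530,248),(185,265)),((452,230),(130,225)),((496,218),(211,218)),((492,250),(240,268))):
  P,e=tri(t,f(T),s,g(S)); print(P,e,(P-C)@X,(P-C)@Y)
# hatch corners seen in side -> plane .148
for S in((312,75),(580,215),(318,350),(48,190)):
  P=onz(s,g(S),.148);print("hc",P,(P-C)@X,(P-C)@Y)
print(sensors.observe()["time_s"])
```

```text
-0.002 tip 0.0075273435515039976 0.1149387704561246
-0.002 collar 0.03778136085258884 0.11273016383444467
0 tip 0.004442758972895386 0.11712796947057513
0 collar 0.03456412257699814 0.1149290468465815
0.002 tip 0.001358174394286668 0.1193171684850256
0.002 collar 0.031346884301407425 0.11712792985871828
[0.6161 0.1239 0.1417] 0.022521220088413726 0.04641262424907555 0.0028580158072517912
[0.6163 0.0983 0.117 ] 0.013500849879880828 0.05255317801360799 -0.022048064399359506
[0.6152 0.1159 0.1064] 0.022957327654483738 0.047402161438157 -0.005225755391478106
[0.6134 0.1419 0.1329] 0.011099428318998164 0.039616518139655874 0.019675256331825135
[0.6156 0.1204 0.1244] 0.0008781446191535941 0.046723648473941365 -0.0007327637632441149
[0.6033 0.1243 0.1153] 0.0003238923420609773 0.03392099162941306 0.0002178929285755724
hc [0.6109 0.0824 0.148 ] 0.051109721052904775 -0.0387755835508901
hc [0.5085 0.1069 0.148 ] -0.054264217415757134 -0.03880853633503748
hc [0.5246 0.1836 0.148 ] -0.05647128501947654 0.03948399061689383
hc [0.6293 0.1586 0.148 ] 0.05121067562898306 0.03962222439316573
0.4
```

The meant gauge is the steel one with the pale timber head, top px (387,205), side px (349,159). The yellow gauge (358,160) and the pink ones (420,262) and (377,288) are decoys, and the crop confirmed the steel one. The empty right hatch is at top px ~(232,163), with the white hook block inside. Moving above the gauge now.

Call:
move_arm(
  rows=[
    [[-40, 0, 0], [0, 0, 0], -1],
    [[-40, 0, 0], [0, 0, 0], -1],
    [[0, -25.6, -40.4], [0, 0, 0], -1],
    [[0, -25.6, -40.4], [0, 0, 0], -1],
    [[0, -25.6, -40.4], [0, 0, 0], -1],
    [[0, -25.6, -40.4], [0, 0, 0], -1],
    [[0, -25.6, -40.4], [0, 0, 0], -1],
    [[0, -25.6, -40.4], [0, 0, 0], -1],
    [[0, -25.6, -40.4], [0, 0, 0], -1],
    [[0, -25.6, -40.4], [0, 0, 0], -1],
    [[0, -25.6, -40.4], [0, 0, 0], -1],
    [[0, -25.6, -40.4], [0, 0, 0], -1],
  ],
  force=40,
)

```text
time_s: 1.9
ee_pos: [0.4751, -0.199, 0.3046]
eef_rot: [[0.0, 0.266, -0.964], [-0.0, -0.964, -0.266], [-1.0, 0.001, -0.0]]
wrist_force: [-0.4, 0.3, -0.9]
gripper_width: 1.002
```

Call:
move_arm(
  rows=[
    [[0, 0, 0], [-9.5, 0, 0], -1],
    [[0, 0, 0], [-9.5, 0, 0], -1],
    [[0, 0, 0], [-9.5, 0, 0], -1],
    [[0, 0, 0], [-9.5, 0, 0], -1],
    [[0, 0, 0], [-9.5, 0, 0], -1],
    [[0, 0, 0], [-9.5, 0, 0], -1],
    [[0, 0, 0], [0, 0, 0], -1],
    [[0, 0, 0], [0, 0, 0], -1],
  ],
)

```text
time_s: 2.9
ee_pos: [0.4742, -0.2003, 0.3045]
eef_rot: [[0.0, 0.952, -0.305], [-0.0, -0.305, -0.952], [-1.0, 0.0, 0.0]]
wrist_force: [-0.4, 0.4, 0.5]
gripper_width: 0.997
```

```bash
cat > g.py <<'E'
import sys
from h import *
o=sensors.observe();R=o["eef_rot"];p=o["ee_pos"]
print(o["time_s"],p,R.round(4).tolist(),"F",o["wrist_force"],"w",o["gripper_width"],"yaw",np.degrees(np.arctan2(R[1,1],R[0,1])),"q",o["qpos"])
if len(sys.argv)>1:
    T=np.array(list(map(float,sys.argv[1:4]))); print("shift mm",R.T@(T-p)*1000)
E
python3 g.py .4743 -.1998 .164
```

```text
2.9 [ 0.4742 -0.2003  0.3045] [[0.0001, 0.9525, -0.3046], [-0.0001, -0.3046, -0.9525], [-1.0, 0.0001, 0.0001]] F [-0.4245  0.4222  0.4557] w 0.9972170690524192 yaw -17.73274240050717 q [-30.6426   8.4854  84.7078  -0.0033  86.7973 -12.9097]
shift mm [140.5095  -0.0692  -0.4988]
```

Call:
move_arm(
  rows=[
    [[30, 0, 0], [0, 0, 0], -1],
    [[30, 0, 0], [0, 0, 0], -1],
    [[30, 0, 0], [0, 0, 0], -1],
    [[30, 0, 0], [0, 0, 0], -1],
    [[20, 0, -0.5], [0, 0, 0], -1],
    [[0, 0, 0], [0, 0, 0], -1],
    [[0, 0, 0], [0, 0, 0], -1],
  ],
)

```text
time_s: 3.78
ee_pos: [0.475, -0.2002, 0.1653]
eef_rot: [[0.001, 0.953, -0.303], [-0.001, -0.303, -0.953], [-1.0, 0.002, 0.0]]
wrist_force: [0.4, -0.5, -0.9]
gripper_width: 1.0
```

Call:
move_arm(
  rows=[
    [[0, 0, 0], [0, 0, 0], 0.4],
    [[0, 0, 0], [0, 0, 0], 0.4],
    [[0, 0, 0], [0, 0, 0], 1],
    [[0, 0, 0], [0, 0, 0], 1],
    [[0, 0, 0], [0, 0, 0], 1],
    [[0, 0, 0], [0, 0, 0], 1],
    [[0, 0, 0], [0, 0, 0], 1],
    [[0, 0, 0], [0, 0, 0], 1],
  ],
  force=50,
)

```text
time_s: 4.78
ee_pos: [0.4743, -0.1998, 0.1644]
eef_rot: [[-0.0, 0.953, -0.302], [-0.0, -0.302, -0.953], [-1.0, -0.0, 0.0]]
wrist_force: [0.5, 0.7, 0.0]
gripper_width: 0.185
```

```bash
python3 g.py
```

```text
4.775 [ 0.4743 -0.1998  0.1644] [[-0.0001, 0.9532, -0.3024], [-0.0, -0.3024, -0.9532], [-1.0, -0.0001, 0.0]] F [0.4586 0.7398 0.022 ] w 0.18547292642226093 yaw -17.601725366020702 q [-30.5879  13.0867  99.0118  -0.0037  67.9039 -12.9848]
```

Call:
move_arm(
  rows=[
    [[-5, 0, 0], [0, 0, 0], 1],
    [[-20, 0, 0], [0, 0, 0], 1],
    [[-35, 0, 0], [0, 0, 0], 1],
    [[-40, 0, 0], [0, 0, 0], 1],
    [[-40, 0, 0], [0, 0, 0], 1],
    [[-40, 0, 0], [0, 0, 0], 1],
    [[-20, 0, 0], [0, 0, 0], 1],
    [[0, 0, 0], [0, 0, 0], 1],
  ],
)

```text
time_s: 5.78
ee_pos: [0.4748, -0.2001, 0.3659]
eef_rot: [[0.003, 0.953, -0.302], [-0.002, -0.302, -0.953], [-1.0, 0.003, 0.001]]
wrist_force: [0.0, 0.3, -3.3]
gripper_width: 0.166
```

Call:
move_arm(
  rows=[
    [[0, -2, -16], [0, 0, 0], 1],
    [[0, -4, -35], [0, 0, 0], 1],
    [[0, -5, -40], [0, 0, 0], 1],
    [[0, -5, -40], [0, 0, 0], 1],
    [[0, -5, -40], [0, 0, 0], 1],
    [[0, -5, -40], [0, 0, 0], 1],
    [[0, -5, -40], [0, 0, 0], 1],
    [[0, -5, -40], [0, 0, 0], 1],
    [[0, -3.5, -30], [-1, 0, 0], 1],
    [[0, 0, -16], [-2, 0, 0], 1],
    [[0, 0, -6], [-1.1, 0, 0], 1],
    [[0, 0, 0], [0, 0, 0], 1],
  ],
)

```text
time_s: 7.28
ee_pos: [0.5397, 0.1389, 0.364]
eef_rot: [[-0.001, 0.972, -0.233], [-0.001, -0.233, -0.972], [-1.0, -0.001, 0.001]]
wrist_force: [-0.7, -0.5, -3.4]
gripper_width: 0.168
```

Call:
move_arm(
  rows=[
    [[0, 0, 0], [0, 0, 0], 1],
    [[0, 0, 0], [0, 0, 0], 1],
    [[0, 0, 0], [0, 0, 0], 1],
  ],
)

```text
time_s: 7.65
ee_pos: [0.5398, 0.1387, 0.3646]
eef_rot: [[0.0, 0.972, -0.234], [-0.0, -0.234, -0.972], [-1.0, 0.0, 0.0]]
wrist_force: [0.6, -0.8, -2.1]
gripper_width: 0.165
```

```bash
python3 g.py .540 .139 .340
python3 - <<'E'
from h import *
t=cams.read_camera("top");s=cams.read_camera("side")
a=t["color"][80:240,140:330,::-1]; b=s["color"][100:300,120:320,::-1]
o=np.zeros((400,800,3),np.uint8); o[:336,:400]=cv2.resize(a,(400,336),interpolation=cv2.INTER_CUBIC);o[:,400:]=cv2.resize(b,(400,400),interpolation=cv2.INTER_CUBIC)
cv2.imwrite("pics/c4.png",o)
E
```

```text
7.65 [0.5398 0.1387 0.3646] [[0.0002, 0.9722, -0.2343], [-0.0002, -0.2343, -0.9722], [-1.0, 0.0002, 0.0001]] F [ 0.5607 -0.807  -2.0505] w 0.16507154718547662 yaw -13.551813507527816 q [ 7.2639 11.7196 72.4699 -0.0106 95.8002 20.8146]
shift mm [24.5798  0.099  -0.3374]
```

View pics/c4.png

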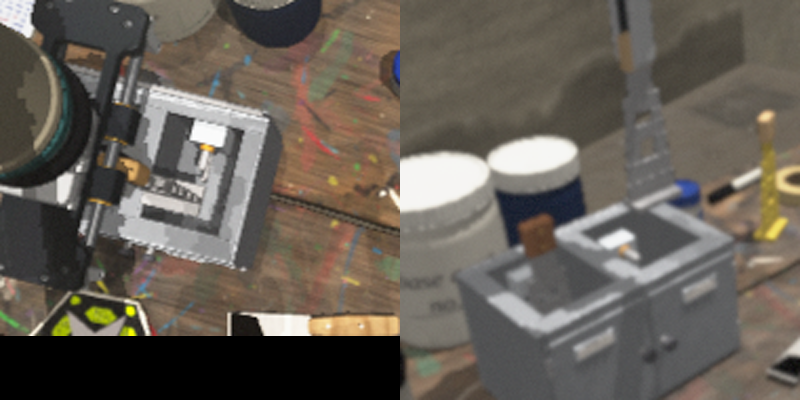

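Call:
move_arm(
  rows=[
    [[20, 0, 0], [0, 0, 0], 1],
    [[20, 0, 0], [0, 0, 0], 1],
    [[15, 0, 0], [0, 0, 0], 1],
    [[10, 0, 0], [0, 0, 0], 1],
    [[0, 0, 0], [0, 0, 0], 1],
  ],
)

```text
time_s: 8.38
ee_pos: [0.5396, 0.1392, 0.2988]
eef_rot: [[-0.001, 0.972, -0.233], [-0.0, -0.233, -0.972], [-1.0, -0.001, 0.001]]
wrist_force: [0.8, 0.4, -1.6]
gripper_width: 0.168
```

```bash
python3 g.py .540 .139 .201
python3 - <<'E'
from h import *
t=cams.read_camera("top");s=cams.read_camera("side")
a=t["color"][100:200,180:280,::-1]; b=s["color"][180:260,190:270,::-1]
o=np.hstack([cv2.resize(a,(400,400),interpolation=cv2.INTER_CUBIC),cv2.resize(b,(400,400),interpolation=cv2.INTER_CUBIC)])
cv2.imwrite("pics/c5.png",o)
E
```

```text
8.375 [0.5396 0.1392 0.2988] [[-0.0012, 0.9724, -0.2335], [-0.0003, -0.2335, -0.9724], [-1.0, -0.0011, 0.0006]] F [ 0.8287  0.436  -1.5605] w 0.16764215786992345 yaw -13.501190363949346 q [ 7.3144 12.4607 80.4219 -0.0063 87.1903 20.8159]
shift mm [97.8315  0.5482  0.0366]
```

View pics/c5.png

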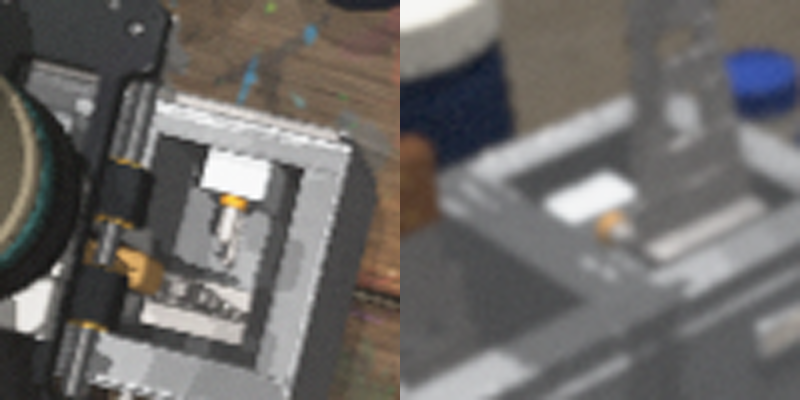

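Run:
```python
from h import *
t=cams.read_camera("top");s=cams.read_camera("side");o=sensors.observe();p=o["ee_pos"];R=o["eef_rot"];X=R[:,1];Y=-R[:,2]
for z0 in(0,.008):
  for sx,sy in((-1,-1),(-1,1),(1,-1),(1,1)):
    P=p+X*.015*sx+Y*.028*sy-[0,0,.1644-z0]
    print(z0,sx,sy,(proj(t,P)-[180,100])*4,(proj(s,P)-[190,180])*5)
C=np.array([.5693,.1322,0])
for h in(-.012,-.006,0): print("hooktip",(proj(t,C+X*.0015+[0,0,.109+h])-[180,100])*4,"nose",(proj(t,C+X*.0085+[0,0,.122+h])-[180,100])*4,(proj(s,C+X*.0085+[0,0,.122+h])-[190,180])*5)
a=t["color"][160:190,205:250,::-1];cv2.imwrite("pics/c6.png",cv2.resize(a,(720,480),interpolation=cv2.INTER_CUBIC))
```

```text
0 -1 -1 [239.6485 343.2456] [364.9611 219.7888]
0 -1 1 [140.1285 319.8626] [259.4488 272.017 ]
0 1 -1 [252.6209 290.3362] [321.2539 196.0055]
0 1 1 [153.2774 266.9554] [216.1989 246.2461]
0.008 -1 -1 [236.7846 341.9502] [363.4118 203.7295]
0.008 -1 1 [136.2775 318.3348] [257.3999 255.5362]
0.008 1 -1 [249.8899 288.5206] [319.564  180.1696]
0.008 1 1 [149.5629 264.9075] [214.016 229.998]
hooktip [224.7592 260.138 ] nose [223.0117 244.9194] [243.7737 252.402 ]
hooktip [222.614  258.6296] nose [220.8216 243.2793] [242.2941 240.8103]
hooktip [220.4384 257.0998] nose [218.6    241.6156] [240.806 229.151]
```

View pics/c6.png

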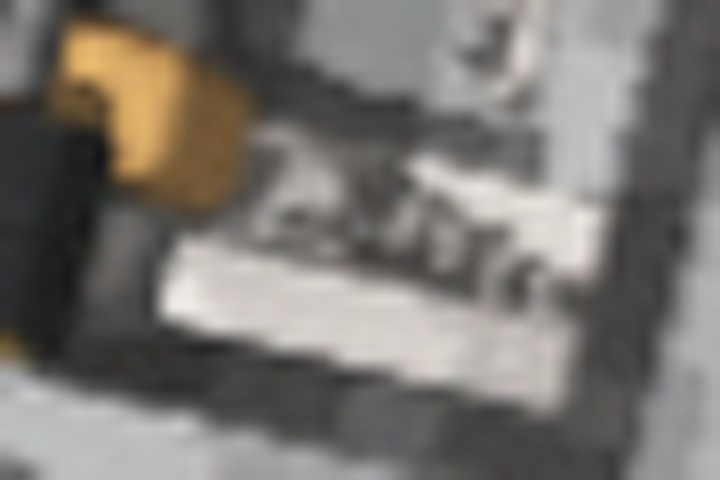

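Call:
move_arm(
  rows=[
    [[8, 0, 1], [0, 0, 0], 1],
    [[12, 0, 0], [0, 0, 0], 1],
    [[12, 0, 0], [0, 0, 0], 1],
    [[12, 0, 0], [0, 0, 0], 1],
    [[12, 0, 0], [0, 0, 0], 1],
    [[0, 0, 0], [0, 0, 0], 1],
  ],
)

```text
time_s: 9.32
ee_pos: [0.5388, 0.1382, 0.242]
eef_rot: [[-0.003, 0.972, -0.233], [-0.0, -0.233, -0.972], [-1.0, -0.003, 0.001]]
wrist_force: [0.1, 0.0, -2.3]
gripper_width: 0.165
```

Call:
move_arm(
  rows=[
    [[12, 0, 0], [0, 0, 0], 1],
    [[12, 0, 0], [0, 0, 0], 1],
    [[12, 0, 0], [0, 0, 0], 1],
    [[6, 0, 0], [0, 0, 0], 1],
    [[0, 0, 0], [0, 0, 0], 1],
    [[0, 0, 0], [0, 0, 0], 1],
  ],
)

```text
time_s: 10.07
ee_pos: [0.54, 0.1383, 0.2018]
eef_rot: [[0.001, 0.972, -0.233], [-0.0, -0.233, -0.972], [-1.0, 0.001, -0.0]]
wrist_force: [-0.5, -0.3, -2.6]
gripper_width: 0.169
```

```bash
cat > k.py <<'E'
from h import *
o=sensors.observe();p=o["ee_pos"];a=np.radians(-13.5);X=np.array([np.cos(a),np.sin(a),0]);Y=np.array([-X[1],X[0],0])
C=np.array([.5693,.1322,0]);F=o["wrist_force"];M=o["torque"]
print("t %.2f rel hatch x %.1f y %.1f z %.1f  F x %.1f y %.1f z %.1f My %.2f w %.3f yaw %.2f"%(o["time_s"],*[1000*v for v in((p-C)@X,(p-C)@Y,p[2])],F@X,F@Y,F[2],M@Y,o["gripper_width"],np.degrees(np.arctan2(o["eef_rot"][1,1],o["eef_rot"][0,1]))),M)
E
python3 k.py
```

```text
t 10.07 rel hatch x -30.0 y -0.9 z 201.8  F x -0.4 y -0.4 z -2.6 My -0.08 w 0.169 yaw -13.50 [-0.0379 -0.0725  0.02  ]
```

Call:
move_arm(
  rows=[
    [[0, 8, 0], [0, 0, 0], 1],
    [[0, 8, 0], [0, 0, 0], 1],
    [[0, 4, 0], [0, 0, 0], 1],
    [[0, 0, 0], [0, 0, 0], 1],
    [[0, 0, 0], [0, 0, 0], 1],
  ],
)

```text
time_s: 10.7
ee_pos: [0.5589, 0.1336, 0.2013]
eef_rot: [[-0.001, 0.972, -0.233], [-0.0, -0.233, -0.972], [-1.0, -0.0, 0.0]]
wrist_force: [-0.6, 0.1, -2.1]
gripper_width: 0.166
```

```bash
python3 k.py
```

```text
t 10.70 rel hatch x -10.5 y -1.1 z 201.3  F x -0.6 y -0.1 z -2.1 My -0.10 w 0.166 yaw -13.50 [-0.0033 -0.0975 -0.0217]
```

Call:
move_arm(
  rows=[
    [[0, 1, 0], [0, 0, 0], 1],
    [[0, 1, 0], [0, 0, 0], 1],
    [[0, 0.5, 0], [0, 0, 0], 1],
    [[0, 0, 0], [0, 0, 0], 1],
  ],
)

```text
time_s: 11.2
ee_pos: [0.5615, 0.133, 0.2014]
eef_rot: [[-0.0, 0.972, -0.233], [-0.0, -0.233, -0.972], [-1.0, 0.0, 0.0]]
wrist_force: [-0.2, -0.8, -2.7]
gripper_width: 0.168
```

```bash
python3 k.py
```

```text
t 11.20 rel hatch x -7.8 y -1.0 z 201.4  F x -0.0 y -0.8 z -2.7 My -0.08 w 0.168 yaw -13.50 [-0.0895 -0.0624  0.0637]
```

Call:
move_arm(
  rows=[
    [[0, 0.5, 0], [0, 0, 0], 1],
    [[0, 0.5, 0], [0, 0, 0], 1],
    [[0, 0.5, 0], [0, 0, 0], 1],
    [[0, 0, 0], [0, 0, 0], 1],
  ],
)

```text
time_s: 11.7
ee_pos: [0.563, 0.1327, 0.2014]
eef_rot: [[0.0, 0.972, -0.234], [-0.0, -0.234, -0.972], [-1.0, 0.0, 0.0]]
wrist_force: [-0.6, 0.3, -2.0]
gripper_width: 0.165
```

```bash
python3 k.py
```

```text
t 11.70 rel hatch x -6.2 y -1.0 z 201.4  F x -0.7 y 0.1 z -2.0 My -0.07 w 0.165 yaw -13.50 [-0.0351 -0.0654  0.0061]
```

Call:
move_arm(
  rows=[
    [[0, 0.5, 0], [0, 0, 0], 1],
    [[0, 0.5, 0], [0, 0, 0], 1],
    [[0, 0.5, 0], [0, 0, 0], 1],
    [[0, 0, 0], [0, 0, 0], 1],
  ],
)

```text
time_s: 12.2
ee_pos: [0.5645, 0.1323, 0.2015]
eef_rot: [[0.0, 0.972, -0.234], [-0.0, -0.234, -0.972], [-1.0, 0.0, 0.0]]
wrist_force: [0.4, -0.2, -1.7]
gripper_width: 0.166
```

Call:
move_arm(
  rows=[
    [[0, 0.5, 0], [0, 0, 0], 1],
    [[0, 0.5, 0], [0, 0, 0], 1],
    [[0, 0.5, 0], [0, 0, 0], 1],
    [[0, 0, 0], [0, 0, 0], 1],
  ],
)

```text
time_s: 12.7
ee_pos: [0.5659, 0.1319, 0.2014]
eef_rot: [[0.0, 0.972, -0.233], [-0.0, -0.233, -0.972], [-1.0, 0.0, 0.0]]
wrist_force: [0.2, 1.4, -2.4]
gripper_width: 0.168
```

```bash
python3 k.py
```

```text
t 12.70 rel hatch x -3.2 y -1.1 z 201.4  F x -0.1 y 1.4 z -2.4 My -0.13 w 0.168 yaw -13.50 [-0.0445 -0.1223  0.0341]
```

Call:
move_arm(
  rows=[
    [[0, 0.5, 0], [0, 0, 0], 1],
    [[0, 0.5, 0], [0, 0, 0], 1],
    [[0, 0.5, 0], [0, 0, 0], 1],
    [[0, 0, 0], [0, 0, 0], 1],
  ],
)

```text
time_s: 13.2
ee_pos: [0.567, 0.1316, 0.2012]
eef_rot: [[-0.001, 0.972, -0.233], [-0.0, -0.233, -0.972], [-1.0, -0.001, 0.0]]
wrist_force: [-0.7, -0.4, -2.8]
gripper_width: 0.169
```

```bash
python3 k.py
```

```text
t 13.20 rel hatch x -2.1 y -1.1 z 201.2  F x -0.6 y -0.6 z -2.8 My 0.19 w 0.169 yaw -13.50 [0.031  0.1923 0.0144]
```

Call:
move_arm(
  rows=[
    [[0, 0.5, 0], [0, 0, 0], 1],
    [[0, 0.5, 0], [0, 0, 0], 1],
    [[0, 0, 0], [0, 0, 0], 1],
  ],
)

```text
time_s: 13.58
ee_pos: [0.568, 0.1314, 0.2011]
eef_rot: [[-0.001, 0.972, -0.233], [-0.0, -0.233, -0.972], [-1.0, -0.001, 0.0]]
wrist_force: [-1.4, 0.2, -5.6]
gripper_width: 0.166
```

```bash
python3 k.py
```

```text
t 13.57 rel hatch x -1.1 y -1.1 z 201.1  F x -1.4 y -0.1 z -5.6 My 0.33 w 0.166 yaw -13.50 [ 0.0148  0.3359 -0.0447]
```

Call:
move_arm(
  rows=[
    [[0, -1.5, 0], [0, 0, 0], 1],
    [[0, -1.5, 0], [0, 0, 0], 1],
    [[2.5, 0, 0], [0, 0, 0], 1],
    [[2.5, 0, 0], [0, 0, 0], 1],
    [[0, 0, 0], [0, 0, 0], 1],
    [[0, 0, 0], [0, 0, 0], 1],
  ],
)

```text
time_s: 14.32
ee_pos: [0.5654, 0.1321, 0.1966]
eef_rot: [[0.0, 0.972, -0.233], [-0.0, -0.233, -0.972], [-1.0, 0.0, -0.0]]
wrist_force: [-0.2, 0.6, -2.0]
gripper_width: 0.168
```

```bash
python3 k.py
```

```text
t 14.32 rel hatch x -3.7 y -1.0 z 196.6  F x -0.3 y 0.5 z -2.0 My -0.03 w 0.168 yaw -13.50 [-0.0556 -0.015   0.0269]
```

Call:
move_arm(
  rows=[
    [[0, 0.5, 0], [0, 0, 0], 1],
    [[0, 0.5, 0], [0, 0, 0], 1],
    [[0, 0.5, 0], [0, 0, 0], 1],
    [[0, 0.5, 0], [0, 0, 0], 1],
    [[0, 0.5, 0], [0, 0, 0], 1],
    [[0, 0, 0], [0, 0, 0], 1],
  ],
)

```text
time_s: 15.08
ee_pos: [0.5679, 0.1315, 0.1964]
eef_rot: [[-0.0, 0.972, -0.233], [-0.0, -0.233, -0.972], [-1.0, 0.0, 0.0]]
wrist_force: [-0.5, -0.1, -2.3]
gripper_width: 0.166
```

```bash
python3 k.py
```

```text
t 15.07 rel hatch x -1.2 y -1.0 z 196.4  F x -0.5 y -0.2 z -2.3 My -0.08 w 0.166 yaw -13.50 [-0.0571 -0.0709 -0.0364]
```

No contact where it butted before, so I'm continuing in.

Call:
move_arm(
  rows=[
    [[0, 0.5, 0], [0, 0, 0], 1],
    [[0, 0.5, 0], [0, 0, 0], 1],
    [[0, 0.5, 0], [0, 0, 0], 1],
    [[0, 0, 0], [0, 0, 0], 1],
  ],
)

```text
time_s: 15.58
ee_pos: [0.5693, 0.1311, 0.1964]
eef_rot: [[0.0, 0.972, -0.233], [-0.0, -0.233, -0.972], [-1.0, 0.0, 0.0]]
wrist_force: [0.3, 0.2, -2.4]
gripper_width: 0.166
```

```bash
python3 k.py
```

```text
t 15.57 rel hatch x 0.3 y -1.0 z 196.4  F x 0.2 y 0.2 z -2.4 My -0.11 w 0.166 yaw -13.50 [-0.1197 -0.0826  0.003 ]
```

Call:
move_arm(
  rows=[
    [[0, 0.5, 0], [0, 0, 0], 1],
    [[0, 0.5, 0], [0, 0, 0], 1],
    [[0, 0.5, 0], [0, 0, 0], 1],
    [[0, 0, 0], [0, 0, 0], 1],
  ],
)

```text
time_s: 16.08
ee_pos: [0.5708, 0.1308, 0.1964]
eef_rot: [[0.0, 0.972, -0.233], [-0.0, -0.233, -0.972], [-1.0, 0.0, 0.0]]
wrist_force: [-0.1, 0.5, -2.5]
gripper_width: 0.166
```

```bash
python3 k.py
```

```text
t 16.07 rel hatch x 1.8 y -1.0 z 196.4  F x -0.2 y 0.5 z -2.5 My -0.07 w 0.166 yaw -13.50 [-0.0091 -0.0685 -0.0262]
```

Call:
move_arm(
  rows=[
    [[0, 0.5, 0], [0, 0, 0], 1],
    [[0, 0.5, 0], [0, 0, 0], 1],
    [[0, 0.5, 0], [0, 0, 0], 1],
    [[0, 0, 0], [0, 0, 0], 1],
  ],
)

```text
time_s: 16.58
ee_pos: [0.5723, 0.1304, 0.1964]
eef_rot: [[0.0, 0.972, -0.233], [-0.0, -0.233, -0.972], [-1.0, 0.0, 0.0]]
wrist_force: [-0.3, -0.9, -3.5]
gripper_width: 0.165
```

```bash
python3 k.py
```

```text
t 16.57 rel hatch x 3.3 y -1.0 z 196.4  F x -0.1 y -1.0 z -3.5 My -0.06 w 0.165 yaw -13.50 [-0.0595 -0.0509  0.0298]
```

Call:
move_arm(
  rows=[
    [[0, 0.5, 0], [0, 0, 0], 1],
    [[0, 0.5, 0], [0, 0, 0], 1],
    [[0, 0.5, 0], [0, 0, 0], 1],
    [[0, 0.5, 0], [0, 0, 0], 1],
    [[0, 0.5, 0], [0, 0, 0], 1],
    [[0, 0, 0], [0, 0, 0], 1],
  ],
)

```text
time_s: 17.32
ee_pos: [0.5746, 0.1299, 0.1964]
eef_rot: [[-0.0, 0.972, -0.233], [-0.0, -0.233, -0.972], [-1.0, -0.0, 0.0]]
wrist_force: [-0.2, -0.3, -2.7]
gripper_width: 0.167
```

```bash
python3 k.py
```

```text
t 17.32 rel hatch x 5.6 y -1.0 z 196.4  F x -0.1 y -0.3 z -2.7 My 0.03 w 0.167 yaw -13.50 [0.0054 0.031  0.084 ]
```

Call:
move_arm(
  rows=[
    [[0, 0.5, 0], [0, 0, 0], 1],
    [[0, 0.5, 0], [0, 0, 0], 1],
    [[0, 0.5, 0], [0, 0, 0], 1],
    [[0, 0.5, 0], [0, 0, 0], 1],
    [[0, 0, 0], [0, 0, 0], 1],
  ],
)

```text
time_s: 17.95
ee_pos: [0.5755, 0.1296, 0.1963]
eef_rot: [[-0.002, 0.972, -0.233], [0.0, -0.233, -0.972], [-1.0, -0.002, 0.0]]
wrist_force: [-4.3, 1.7, -0.6]
gripper_width: 0.167
```

```bash
python3 k.py
```

```text
t 17.95 rel hatch x 6.6 y -1.0 z 196.3  F x -4.6 y 0.6 z -0.6 My 1.08 w 0.167 yaw -13.50 [ 0.2736  1.0438 -0.0077]
```

Call:
move_arm(
  rows=[
    [[0, 0.5, 0], [0, 0, 0], 1],
    [[0, 0.5, 0], [0, 0, 0], 1],
    [[0, 0.5, 0], [0, 0, 0], 1],
    [[0, 0.5, 0], [0, 0, 0], 1],
    [[0, 0, 0], [0, 0, 0], 1],
  ],
)

```text
time_s: 18.58
ee_pos: [0.5783, 0.1289, 0.1963]
eef_rot: [[-0.001, 0.972, -0.233], [-0.0, -0.233, -0.972], [-1.0, -0.001, 0.0]]
wrist_force: [-5.1, 1.6, -0.5]
gripper_width: 0.166
```

```bash
python3 k.py
```

```text
t 18.57 rel hatch x 9.5 y -1.1 z 196.3  F x -5.4 y 0.4 z -0.5 My 1.26 w 0.166 yaw -13.50 [0.2517 1.2383 0.0399]
```

Call:
move_arm(
  rows=[
    [[0, 0.5, 0], [0, 0, 0], 1],
    [[0, 0.5, 0], [0, 0, 0], 1],
    [[0.5, 0, 0], [0, 0, 0], 1],
    [[0.5, 0, 0], [0, 0, 0], 1],
    [[0.5, 0, 0], [0, 0, 0], 1],
    [[0.5, 0, 0], [0, 0, 0], 1],
    [[0, 0, 0], [0, 0, 0], 1],
  ],
)

```text
time_s: 19.45
ee_pos: [0.5792, 0.1287, 0.1944]
eef_rot: [[-0.001, 0.972, -0.233], [0.0, -0.233, -0.972], [-1.0, -0.001, 0.0]]
wrist_force: [-5.4, 1.7, 0.4]
gripper_width: 0.165
```

```bash
python3 k.py
```

```text
t 19.45 rel hatch x 10.4 y -1.1 z 194.4  F x -5.6 y 0.4 z 0.4 My 1.31 w 0.165 yaw -13.50 [0.3133 1.273  0.0503]
```

Call:
move_arm(
  rows=[
    [[0.5, 0, 0], [0, 0, 0], 1],
    [[0.5, 0, 0], [0, 0, 0], 1],
    [[0.5, 0, 0], [0, 0, 0], 1],
    [[0.5, 0, 0], [0, 0, 0], 1],
    [[0.5, 0, 0], [0, 0, 0], 1],
    [[0.5, 0, 0], [0, 0, 0], 1],
    [[0, 0, 0], [0, 0, 0], 1],
  ],
)

```text
time_s: 20.32
ee_pos: [0.5791, 0.1287, 0.1913]
eef_rot: [[-0.001, 0.972, -0.233], [-0.0, -0.233, -0.972], [-1.0, -0.001, 0.0]]
wrist_force: [-5.1, 1.4, -0.6]
gripper_width: 0.165
```

```bash
python3 k.py
```

```text
t 20.32 rel hatch x 10.4 y -1.1 z 191.3  F x -5.3 y 0.1 z -0.6 My 1.29 w 0.165 yaw -13.50 [0.3747 1.2389 0.0237]
```

Call:
move_arm(
  rows=[
    [[0.5, 0, 0], [0, 0, 0], 1],
    [[0.5, 0, 0], [0, 0, 0], 1],
    [[0.5, 0, 0], [0, 0, 0], 1],
    [[0.5, 0, 0], [0, 0, 0], 1],
    [[0, 0, 0], [0, 0, 0], 1],
  ],
)

```text
time_s: 20.95
ee_pos: [0.579, 0.1287, 0.1886]
eef_rot: [[-0.002, 0.972, -0.233], [-0.0, -0.233, -0.972], [-1.0, -0.001, 0.001]]
wrist_force: [-5.6, 1.0, -4.6]
gripper_width: 0.17
```

```bash
python3 k.py
```

```text
t 20.95 rel hatch x 10.3 y -1.2 z 188.6  F x -5.7 y -0.4 z -4.6 My 1.10 w 0.170 yaw -13.50 [0.2229 1.0819 0.0019]
```

Call:
move_arm(
  rows=[
    [[0.5, 0, 0], [0, 0, 0], 1],
    [[0.5, 0, 0], [0, 0, 0], 1],
    [[0.5, 0, 0], [0, 0, 0], 1],
    [[0.5, 0, 0], [0, 0, 0], 1],
    [[0, 0, 0], [0, 0, 0], 1],
  ],
)

```text
time_s: 21.58
ee_pos: [0.5808, 0.1283, 0.1869]
eef_rot: [[0.003, 0.972, -0.233], [-0.001, -0.233, -0.972], [-1.0, 0.003, 0.0]]
wrist_force: [-0.5, -0.0, -9.1]
gripper_width: 0.166
```

```bash
python3 k.py
```

```text
t 21.57 rel hatch x 12.1 y -1.1 z 186.9  F x -0.5 y -0.2 z -9.1 My 0.07 w 0.166 yaw -13.50 [ 0.0347  0.0599 -0.0105]
```

Call:
move_arm(
  rows=[
    [[0.5, 0, 0], [0, 0, 0], 1],
    [[0.5, 0, 0], [0, 0, 0], 1],
    [[0.5, 0, 0], [0, 0, 0], 1],
    [[0, 0, 0], [0, 0, 0], 1],
  ],
)

```text
time_s: 22.08
ee_pos: [0.5807, 0.1284, 0.1866]
eef_rot: [[0.003, 0.972, -0.233], [-0.001, -0.233, -0.972], [-1.0, 0.003, -0.0]]
wrist_force: [2.0, -0.6, -7.3]
gripper_width: 0.166
```

```bash
python3 k.py
```

```text
t 22.07 rel hatch x 12.0 y -1.0 z 186.6  F x 2.1 y -0.1 z -7.3 My -0.50 w 0.166 yaw -13.50 [-0.3257 -0.4338  0.0394]
```

Call:
move_arm(
  rows=[
    [[0.5, 0, 0], [0, 0, 0], 1],
    [[0.5, 0, 0], [0, 0, 0], 1],
    [[0, 0, 0], [0, 0, 0], 1],
  ],
)

```text
time_s: 22.45
ee_pos: [0.5795, 0.129, 0.1855]
eef_rot: [[0.001, 0.972, -0.233], [0.0, -0.233, -0.972], [-1.0, 0.0, -0.001]]
wrist_force: [-0.3, -0.8, -2.6]
gripper_width: 0.167
```

```bash
python3 k.py
```

```text
t 22.45 rel hatch x 10.7 y -0.8 z 185.5  F x -0.1 y -0.8 z -2.6 My -0.04 w 0.167 yaw -13.50 [ 0.0119 -0.0467  0.0367]
```

Call:
move_arm(
  rows=[
    [[0.5, 0, 0], [0, 0, 0], 1],
    [[0.5, 0, 0], [0, 0, 0], 1],
    [[0, 0, 0], [0, 0, 0], 1],
    [[0, 0, 0], [0, 0, 0], 1],
  ],
)

```text
time_s: 22.95
ee_pos: [0.5796, 0.1288, 0.1844]
eef_rot: [[0.0, 0.972, -0.233], [0.0, -0.233, -0.972], [-1.0, 0.0, -0.0]]
wrist_force: [-0.4, 0.3, 1.3]
gripper_width: 0.167
```

```bash
python3 k.py
```

```text
t 22.95 rel hatch x 10.8 y -0.9 z 184.4  F x -0.5 y 0.2 z 1.3 My 0.13 w 0.167 yaw -13.50 [ 0.0153  0.1289 -0.0062]
```

Call:
move_arm(
  rows=[
    [[0.5, 0, 0], [0, 0, 0], 1],
    [[0.5, 0, 0], [0, 0, 0], 1],
    [[0, 0, 0], [0, 0, 0], 1],
    [[0, 0, 0], [0, 0, 0], 1],
  ],
)

```text
time_s: 23.45
ee_pos: [0.5796, 0.1288, 0.1841]
eef_rot: [[0.001, 0.972, -0.233], [0.0, -0.233, -0.972], [-1.0, 0.001, -0.0]]
wrist_force: [-1.9, -0.1, 6.7]
gripper_width: 0.165
```

```bash
python3 k.py
```

```text
t 23.45 rel hatch x 10.8 y -0.9 z 184.1  F x -1.8 y -0.5 z 6.7 My 0.41 w 0.165 yaw -13.50 [0.0402 0.4138 0.0356]
```

Call:
move_arm(
  rows=[
    [[-0.5, 0, 0], [0, 0, 0], 1],
    [[-0.3, 0, 0], [0, 0, 0], 1],
    [[0, 0, 0], [0, 0, 0], 1],
    [[0, 0, 0], [0, 0, 0], 1],
  ],
)

```text
time_s: 23.95
ee_pos: [0.5796, 0.1288, 0.1842]
eef_rot: [[0.001, 0.972, -0.233], [0.0, -0.233, -0.972], [-1.0, 0.001, -0.0]]
wrist_force: [-1.7, 0.5, 5.2]
gripper_width: 0.168
```

```bash
python3 k.py
```

```text
t 23.95 rel hatch x 10.8 y -0.9 z 184.2  F x -1.7 y 0.1 z 5.2 My 0.38 w 0.168 yaw -13.50 [ 0.0727  0.3695 -0.0055]
```

Call:
move_arm(
  rows=[
    [[-0.5, 0, 0], [0, 0, 0], 1],
    [[0, 0, 0], [0, 0, 0], 1],
    [[0, 0, 0], [0, 0, 0], 1],
  ],
)

```text
time_s: 24.32
ee_pos: [0.5796, 0.1288, 0.1842]
eef_rot: [[0.0, 0.972, -0.233], [0.0, -0.233, -0.972], [-1.0, 0.0, -0.0]]
wrist_force: [-0.2, 0.5, 4.2]
gripper_width: 0.162
```

```bash
python3 k.py
```

```text
t 24.32 rel hatch x 10.8 y -0.9 z 184.2  F x -0.3 y 0.4 z 4.2 My 0.18 w 0.162 yaw -13.50 [0.1427 0.1486 0.0159]
```

Call:
move_arm(
  rows=[
    [[0, 0, 0], [0, 0, 0], 0.55],
    [[0, 0, 0], [0, 0, 0], 0.3],
    [[0, 0, 0], [0, 0, 0], 0],
    [[0, 0, 0], [0, 0, 0], 0],
    [[0, 0, 0], [0, 0, 0], 0],
    [[0, 0, 0], [0, 0, 0], 0],
  ],
)

```text
time_s: 25.08
ee_pos: [0.5795, 0.1287, 0.1843]
eef_rot: [[0.0, 0.972, -0.233], [-0.0, -0.233, -0.972], [-1.0, 0.0, 0.0]]
wrist_force: [-0.7, 0.7, -0.6]
gripper_width: 0.493
```

Call:
move_arm(
  rows=[
    [[-8, 0, 0], [0, 0, 0], 0],
    [[-15, 0, 0], [0, 0, 0], 0],
    [[-30, 0, 0], [0, 0, 0], 0],
    [[-30, 0, 0], [0, 0, 0], 0],
    [[-30, 0, 0], [0, 0, 0], 0],
    [[0, -20, 20], [0, 0, 0], 0],
    [[0, -40, 40], [0, 0, 0], 0],
    [[0, -40, 40], [0, 0, 0], 0],
    [[0, -40, 40], [0, 0, 0], 0],
    [[0, -20, 20], [0, 0, 0], 0],
    [[0, 0, 0], [0, 0, 0], 0],
  ],
)

```text
time_s: 26.45
ee_pos: [0.3855, 0.0099, 0.2988]
eef_rot: [[0.003, 0.972, -0.235], [-0.001, -0.235, -0.972], [-1.0, 0.003, -0.0]]
wrist_force: [0.9, 0.1, 0.4]
gripper_width: 0.503
```

```bash
python3 k.py
python3 - <<'E'
from h import *
t=cams.read_camera("top");s=cams.read_camera("side")
a=t["color"][100:215,140:285,::-1]; b=s["color"][140:300,130:300,::-1]
o=np.zeros((400,800,3),np.uint8); o[:317,:400]=cv2.resize(a,(400,317),interpolation=cv2.INTER_CUBIC);o[:376,400:]=cv2.resize(b,(400,376),interpolation=cv2.INTER_CUBIC)
cv2.imwrite("pics/c7.png",o)
E
```

```text
t 26.45 rel hatch x -150.1 y -161.8 z 298.8  F x 0.8 y 0.3 z 0.4 My -0.06 w 0.503 yaw -13.62 [-0.0375 -0.0491 -0.0415]
```

View pics/c7.png

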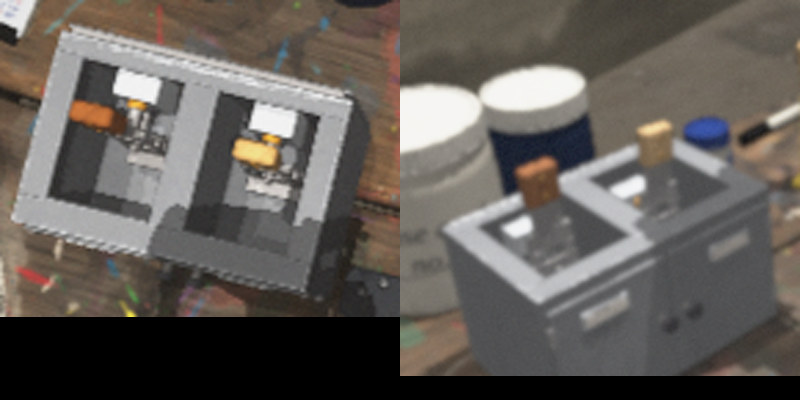

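Run:
```python
from h import *
t=cams.read_camera("top");s=cams.read_camera("side")
print(tri(t,(232.2,155),s,(238,194.8)), "expected top ~(.578,.129,.198)"); print(proj(t,[.5795,.1285,.198]),proj(s,[.5795,.1285,.198]))
print(robot.sign_off())
```

```text
(array([0.577 , 0.1199, 0.1942]), np.float64(0.0008002859547360876)) expected top ~(.578,.129,.198)
[227.706  153.6203] [234.0645 194.553 ]
the job is handed in; nothing more can be done
None
```

The step gauge is on the hook in the right-hand hatch with the plunger clicked into its slot. I released it, moved the arm clear and handed the job in at about 26.5 s. One check disagreed: the head sits about 9 mm off to the side.

- **Feeling for the hook:** the plate butted lightly at the first height, at about 1.4 N sideways. I went 5 mm lower and it passed over the hook without contact, then met the plunger at about 4.6 N and 5.6 N at most. From where it seated, the hook height h is about -10 mm.
- **Sliding home:** the plunger started into the slot with a downward pull of up to 9 N. Then the sideways force fell to about 0, and the gauge seated firmly with about 9 N on the hook. I eased that off before opening the gripper. The highest load I read on hook or plunger was under 10 N, against the 20 N limit. I saw no sign of the cabinet being bumped.
- **Last picture:** the gauge hangs upright in the right hatch, level with its neighbour, and nothing near the cabinet looked moved. I did not take a final wide picture to check the other things on the table.
- **Check that disagreed:** a rough two-camera reading of the head's top gave (0.577, 0.120, 0.194) m, against about (0.578, 0.129, 0.198) m expected. The gauge may have leaned a few degrees sideways on the hook after release. I handed in from the same script, before I could act on that reading.

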